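Shut the torch case on the electronics bench

ROBOT

A 6-joint arm with a two-finger parallel gripper is mounted at the origin on the work surface. World frame = base frame: x ahead of the robot, y to its left, z up, the work surface at z = 0. Lengths are in m, angles in rad, forces in N, time in s.
With the tool pointing down it reaches from about 0.375 to 0.9 m from the base axis. Payload 3.1 kg.
Tool frame: the origin (TCP) lies on the front face of the gripper's body, between the roots of the fingers; the fingertips stand 73 mm ahead of it and the grasp point (between the pads) lies 54 mm ahead of it (manip.finger_overhang is the distance from the TCP to the fingertips, in m); z points along the fingers, y is the direction in which the jaws open and shut (so a half turn about z gives the same grasp; the last joint's range is limited). The gripper opens to 85 mm and grips with 20 to 120 N. Pads are 22 mm wide; open, the fingers measure 114 mm over their backs; the gripper's body (76 mm by 85 mm) begins 54 mm behind the grasp point. The pads swing forward as they close: fully open they stand 13 mm farther back than shut.
Start: joints at [-1.446, 0.527, 1.433, -0, 1.181, -0.178], TCP at [0.186, -0.597, 0.304] pointing down, gripper open.
Joint ranges: [-3.08, 3.08], [-0.75, 2.2], [0.22, 2.44], [-1.43, 4.57], [0, 2.65], [-2.85, 2.85]. Speed limits (rad/s): [2.79, 2.79, 3.14, 3.14, 3.14, 3.14].

INTERFACE

Orientations are given as a unit quaternion [x, y, z, w].
In Python, from station import manip gives the robot as it stands.
- The arm moves only by the tool apply_moves, never from a script. Its argument "increments" is a list that holds one entry, the list of rows, each a list of 4 numbers: the shift along the tool's x, y, z in m, then the turn about the tool's z in degrees. In form: [[[dx, dy, dz, spin], ...]]. A call has 1 to 5 rows; each row shifts and turns the pose as measured when the row begins, along the tool's axes as they then stand; what a row does not reach is not made up. A row lasts 1/10 s, in which the tool goes at most 50 mm and 8.59 degrees, less where a joint would pass 70% of its speed; a pose out of reach is approached as far as the arm can. A call with a gripper value outside its range is refused whole. "fingers" is the opening, from 0 (shut) to 1 (fully open), set as the call begins (left out, the last holds). The fingers move at their own pace and stop on an object; "newtons" is the grip in N (left out, the last holds). Time passes only in rows, so rows that do not move let the fingers close. It gives the time, the measured TCP pose, the force and the opening at its end, in the units of the state.
- manip.sense(): the state, without advancing time (a new reading comes with each control period).
- manip.snapshot(name): name is "side" or "top"; returns (picture, depth): 420x560x3 uint8, red, green, blue; 420x560 float32, m along the optical axis (not along the pixel's ray), 0 where there is no reading.
- manip.camera_model(name): a dict with "mtx" (3x3 intrinsics, pixels), "distortion" ([k1, k2, p1, p2, k3] as OpenCV has them; the pictures are not rectified), "R" (3x3) and "t" (3): a world point X has camera coordinates R X + t. Camera axes: x right, y down, z forward; pixel columns grow to the right and rows downward; lengths in m; the calibration is good to about 2 mm. A picture is of the moment at which its call begins. camera_model takes no time and is no camera call.
- manip.sign_off(): hands the job in, once; it reports no verdict.
The state is a dict: "t": time; "q": joint angles; "qd": joint speeds; "tau": joint torques, N m; "tcp_pos": TCP position; "tool_rot": TCP orientation; "force": force on the tool from outside, world axes, zero at the start; "ft_torque": the same for the moment, N m; "finger_gap": opening from 0.0 (shut) to 1.0 (fully open).
Only numpy, scipy, OpenCV 4.12 (cv2) and the standard library are available. Lean on these libraries where they do the work, as an engineer would, in place of code of your own. Each camera call takes 0.05 s, during which the arm holds its last target.

TASK

Close the case in which the steel torch lies: push its open lid over past upright and let it fall fully shut by its own weight, without pushing or pressing it down the last part of the way. Leave the lid of the other case, the one with the sorted small parts, open as it is, and do not shift the third-hand stand.

Things in the scene. Friction and masses are not known exactly. Their poses are not given: they have to be found in the camera images.
- torch_case_lid (a joint): Hinge angle (rad) of the grey 150 g lid of the case in which a steel torch (160 mm long, white ends) lies in dark foam. 0 shut, 1.57 upright, 1.95 leaning back on its stop (start). Free hinge: let go below 1.2 it falls shut, above 1.45 it falls open. Case fixed to bench, 200 mm along hinge, 120 deep, 45 high; hinge on its upper edge nearest the robot; the open lid leans towards the robot.
- torch_case_lid_edge (a point): Middle of the free edge of that lid, half-way through its 16 mm thickness. Frame moves with the lid: x from hinge to free edge (the hinge line is 120 mm back along -x and 8 mm along -z), y along the hinge (lid 200 mm wide, point central), z out of the flat outer face (up when shut; when open it faces the robot and somewhat down).
- parts_case_lid_edge (a point): The same point and axes on the lid of the other case, a bystander: outside like the torch case and open at the same angle, but inside are white dividers and six compartments of screws, nuts and small parts. The two cases and the stand are in a row across the bench, in any order.
- stand_base (a point): Third-hand stand, a bystander: dark base 75 x 100 x 18 mm, steel post with a cross bar 150 mm long at 115 mm height and two clips, 125 mm high in all; loose, 0.7 kg. The point is the middle of the base, 9 mm above the bench; z is up.
Things that resemble listed ones, but are neither listed nor needed, are in the scene too. What is shaped like the part that bears stand_base but blue or red is not meant. Leave any green look-alike of the part that bears torch_case_lid alone.

How it is judged:
At the end, for the whole second after the job is handed in: The torch case's lid is shut (hinge below 0.06 rad); the parts case's lid stands open within 30 mm of where it was; the third-hand stand is upright (within 10 degrees) and within 30 mm of where it was (value of joint torch_case_lid below 0.06 rad and distance of each of parts_case_lid_edge, stand_base from where it was at the start of the episode below 0.03 m and angle between stand_base's own z axis and vertical below 0.17 rad); the robot touches nothing.
It fails at once if the robot pushes or presses the torch case's lid (over 1 N) while it is less than 0.5 rad from shut, instead of letting it fall (value of joint torch_case_lid below 0.5 rad and contact force between any of the fingers, the arm and torch_case_lid above 1 N).
It fails at once if the parts case's lid is moved by more than 60 mm (distance of parts_case_lid_edge from where it was at the start of the episode above 0.06 m).
It fails at once if the third-hand stand is moved by more than 60 mm (distance of stand_base from where it was at the start of the episode above 0.06 m).
It also fails if it takes over 26 s, if anything falls off the work surface, if the arm or the gripper's body presses on something with over 40 N, if the wrist force passes 120 N, or if a joint passes its speed limit or range.

## Working session

There is one attempt and no reset: what is moved stays moved. The work goes in short steps, Python scripts to look and compute and a tool call to move; the robot and the scene stay as the last step left them, time stands still between calls to the robot, and variables do not carry over. Pictures are saved under pics/ and viewed, and the job is handed in when it is done.

Besides the shell and the picture viewer there is one more tool, called after "Request:" by a JSON object that holds its "fn" and its "kwargs". apply_moves: Moves the arm, as the interface text tells. Its arguments: {"type":"object","properties":{"increments":{"type":"array","items":{"type":"array","items":{"type":"array","items":{"type":"number"}}}},"fingers":{"type":"number"},"newtons":{"type":"number"}},"required":["increments"]}

```bash
mkdir -p pics; ls
python3 - <<'E'
from station import manip
import cv2,numpy as np
print(manip.sense())
for n in("side","top"):
    p,d=manip.snapshot(n); cv2.imwrite(f"pics/{n}0.png",p[:,:,::-1]); np.savez(f"{n}0.npz",p=p,d=d)
    print(manip.camera_model(n))
E
```

```text
pics
{'t': 0.0, 'q': array([-1.44651233e+00,  5.28479618e-01,  1.43390906e+00, -6.93290989e-06,
        1.18137558e+00, -1.78488742e-01]), 'qd': array([-3.48428792e-04, -7.75356510e-05,  1.05039221e-04,  5.73200744e-04,
        1.36544075e-03,  1.09132780e-04]), 'tau': array([-1.13939324e-03, -4.42351019e+01, -1.78024149e+01, -3.08184844e-04,
        8.40661756e-03, -9.17590484e-06]), 'tcp_pos': array([ 0.18631808, -0.5959974 ,  0.30292302]), 'tool_rot': array([ 9.88562170e-01,  1.50810005e-01,  2.62198648e-05, -1.08548885e-03]), 'force': array([-0.38946445,  0.27162963, -0.362786  ]), 'ft_torque': array([ 0.04071535, -0.01941551,  0.0313451 ]), 'finger_gap': 0.995633842095373}
{'mtx': array([[510.75630137,   0.        , 277.56094245],
       [  0.        , 510.75630137, 211.25529833],
       [  0.        ,   0.        ,   1.        ]]), 'distortion': array([-0.13062526,  0.        ,  0.        ,  0.        ,  0.        ]), 'R': array([[-0.89337825,  0.44915532, -0.01161007],
       [ 0.26737633,  0.51069476, -0.81712959],
       [-0.3610889 , -0.73311006, -0.57633709]]), 't': array([ 0.44383306, -0.12847121,  1.84477617])}
{'mtx': array([[455.70614319,   0.        , 274.85065786],
       [  0.        , 455.70614319, 205.45639127],
       [  0.        ,   0.        ,   1.        ]]), 'distortion': array([-0.12962175,  0.        ,  0.        ,  0.        ,  0.        ]), 'R': array([[-0.00246836, -0.99973575,  0.02285465],
       [-0.9813321 , -0.00197343, -0.19231075],
       [ 0.19230503, -0.02290269, -0.98106791]]), 't': array([0.04918068, 0.5268225 , 1.32588345])}
```

View pics/side0.png

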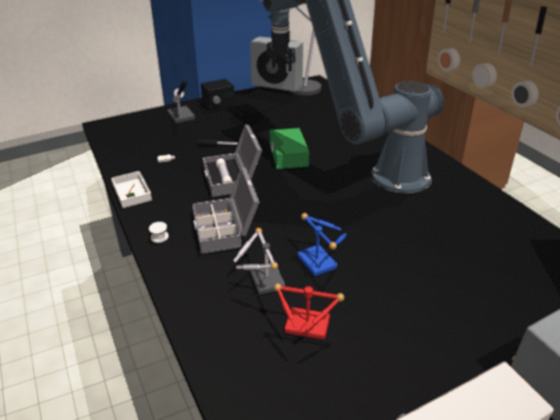

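View pics/top0.png

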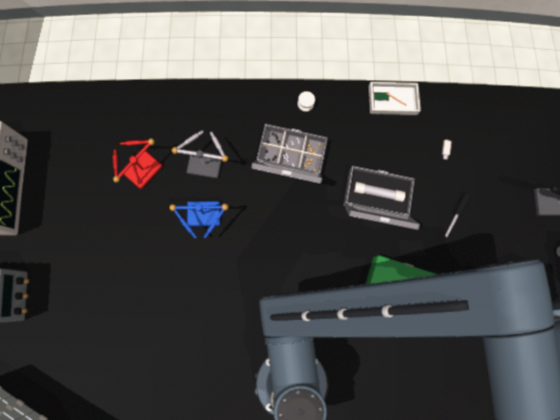

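Candidates: the torch case is at side (222,172) / top (380,192), with a white-ended torch in dark foam. The parts case is at side (217,225) / top (290,150), with dividers. The green look-alike is at side (289,148) / top (400,270). The stand is the dark one at side (265,275) / top (205,163); the blue and red stands are not meant. I'll choose the torch case and check it in a crop.

```bash
cat > h.py <<'E'
import numpy as np,cv2
from station import manip
def cloud(n,d):
    c=manip.camera_model(n); h,w=d.shape
    u,v=np.meshgrid(np.arange(w),np.arange(h))
    p=cv2.undistortPoints(np.stack([u,v],-1).reshape(-1,1,2).astype(float),c["mtx"],c["distortion"]).reshape(h,w,2)
    X=np.dstack([p*d[...,None],d])-c["t"]
    return X@c["R"]
E
python3 - <<'E'
from h import *
s=np.load("side0.npz");t=np.load("top0.npz")
a=cv2.resize(s["p"][110:280,180:340],None,fx=2.5,fy=2.5,interpolation=2)
b=cv2.resize(t["p"][110:290,240:460],None,fx=1.8,fy=1.8,interpolation=2)
H=max(a.shape[0],b.shape[0]);f=lambda i:np.pad(i,((0,H-i.shape[0]),(0,0),(0,0)))
cv2.imwrite("pics/crop0.png",np.hstack([f(a),f(b)])[:,:,::-1])
T=cloud("top",t["d"]);S=cloud("side",s["d"])
for (u,v) in [(205,163),(350,170),(413,186),(347,207),(418,222),(383,212),(346,200),(380,192),(290,150),(252,168),(324,178),(400,270),(372,285),(378,258)]: print("top",u,v,T[v,u].round(3))
for (u,v) in [(250,150),(245,132),(258,157),(248,200),(222,172),(289,148),(290,135),(305,160),(275,155)]: print("side",u,v,S[v,u].round(3))
E
```

```text
top 205 163 [0.668 0.268 0.023]
top 350 170 [ 0.647 -0.19   0.02 ]
top 413 186 [ 0.591 -0.383  0.044]
top 347 207 [ 0.515 -0.163  0.092]
top 418 222 [ 0.485 -0.409 -0.006]
top 383 212 [ 0.508 -0.282  0.045]
top 346 200 [ 0.545 -0.168  0.049]
top 380 192 [ 0.572 -0.277  0.042]
top 290 150 [0.709 0.    0.031]
top 252 168 [0.615 0.116 0.152]
top 324 178 [ 0.625 -0.109  0.003]
top 400 270 [ 0.33  -0.322  0.062]
top 372 285 [ 0.277 -0.105  0.614]
top 378 258 [ 0.366 -0.257  0.061]
side 250 150 [ 0.479 -0.247  0.108]
side 245 132 [ 0.453 -0.35   0.128]
side 258 157 [ 0.487 -0.163  0.124]
side 248 200 [0.617 0.046 0.114]
side 222 172 [ 0.584 -0.263  0.04 ]
side 289 148 [ 0.312 -0.271  0.063]
side 290 135 [ 0.259 -0.363  0.064]
side 305 160 [ 0.277 -0.21   0.033]
side 275 155 [ 0.362 -0.289  0.038]
```

View pics/crop0.png

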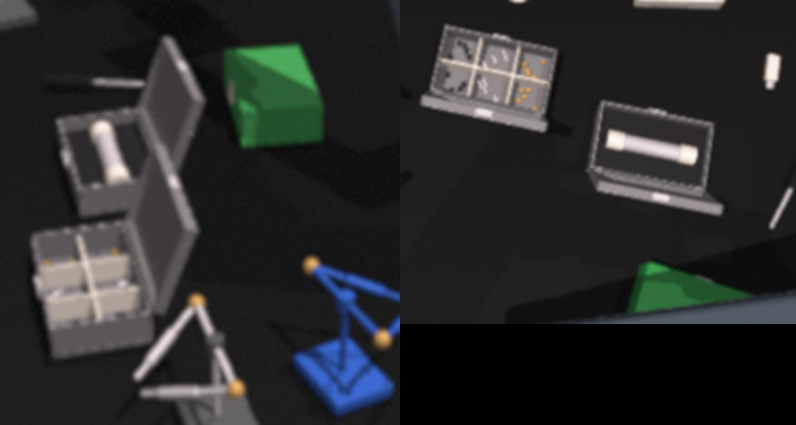

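Run:
```python
from h import *
s=np.load("side0.npz");t=np.load("top0.npz")
T=cloud("top",t["d"]);S=cloud("side",s["d"])
def box(P,x,y,z): 
    P=P.reshape(-1,3);return P[(P[:,0]>x[0])&(P[:,0]<x[1])&(P[:,1]>y[0])&(P[:,1]<y[1])&(P[:,2]>z[0])&(P[:,2]<z[1])]
for n,P in(("top",T),("side",S)):
    B=box(P,(.40,.60),(-.42,-.12),(.07,.2))
    print(n,len(B),B.min(0).round(3),B.max(0).round(3))
    # rim
    R=box(P,(.40,.60),(-.42,-.12),(.145,.2)); print(" rim",len(R),R.mean(0).round(3), np.percentile(R,[3,97],axis=0).round(3).tolist())
    xy=np.float32(R[:,:2]); print(cv2.minAreaRect(xy))
    l=cv2.fitLine(xy,cv2.DIST_HUBER,0,.01,.01).ravel();print(" line",l.round(3))
B=box(S,(.40,.60),(-.42,-.12),(.08,.14))
c=B.mean(0);n=np.linalg.svd(B-c)[2][2];print("inner plane",c.round(3),n.round(3),np.abs((B-c)@n).mean())
# whole case footprint z .03-.05 
C=box(T,(.46,.66),(-.42,-.12),(.038,.056));print("case",cv2.minAreaRect(np.float32(C[:,:2])))
# green case
for P in(T,S):
    G=box(P,(.2,.45),(-.42,-.12),(.03,.08));print("green",cv2.minAreaRect(np.float32(G[:,:2])),G.max(0))
for P in(T,S):
    G=box(P,(.5,.7),(-.12,.13),(.145,.18));print("parts rim",cv2.minAreaRect(np.float32(G[:,:2])),G.mean(0))
```

```text
top 491 [ 0.44  -0.362  0.07 ] [ 0.523 -0.156  0.162]
 rim 388 [ 0.467 -0.253  0.154] [[0.446, -0.347, 0.148], [0.489, -0.162, 0.16]]
((0.46722543239593506, -0.2546960413455963), (0.1993449181318283, 0.016523947939276695), 78.0870590209961)
 line [ 0.202  0.979  0.467 -0.253]
side 601 [ 0.442 -0.364  0.07 ] [ 0.526 -0.151  0.162]
 rim 124 [ 0.469 -0.245  0.154] [[0.447, -0.344, 0.148], [0.491, -0.158, 0.159]]
((0.4667622148990631, -0.25322315096855164), (0.20913513004779816, 0.01786717399954796), 78.53470611572266)
 line [ 0.2    0.98   0.469 -0.245]
inner plane [ 0.48  -0.258  0.109] [-0.91   0.187 -0.37 ] 0.0029176468202585476
case ((0.5700350403785706, -0.27617931365966797), (0.20215068757534027, 0.1437845230102539), 78.8232650756836)
green ((0.34083688259124756, -0.3193114399909973), (0.07631572335958481, 0.19217833876609802), 6.110833168029785) [ 0.37268498 -0.22775712  0.07031416]
green ((0.2862216532230377, -0.3274581730365753), (0.21794003248214722, 0.13061419129371643), 72.20116424560547) [ 0.37411403 -0.21040048  0.06833158]
parts rim ((0.602163553237915, 0.020454764366149902), (0.19988328218460083, 0.01869301311671734), 78.33158874511719) [0.60137141 0.02044013 0.15379979]
parts rim ((0.6021862626075745, 0.021281011402606964), (0.20831473171710968, 0.019834380596876144), 76.50581359863281) [0.60396029 0.03025291 0.15317472]
```

The crop confirms it: the torch case is the lower-right one in the top view and the upper-left one in the side view. Measured lid edge is (0.467, −0.254, 0.154), against an expected height of 0.1535, and width about 0.20, so it agrees. The hinge is at about (0.518, −0.264, 0.045), and the shutting direction is f≈(0.98, −0.20). I'll line the tool's x up with f, with the fingers shut.

Request:
{"fn": "apply_moves", "kwargs": {"increments": [[[0,0,0,7.2],[0,0,0,7.2],[0,0,0,7.2],[0,0,0,7.2],[0,0,0,0]]], "fingers": 0, "newtons": 40}}

```text
t: 0.6
tcp_pos: [0.1861, -0.5944, 0.3]
tool_rot: [0.994, -0.109, -0.001, -0.004]
force: [-0.7, 0.9, -1.0]
finger_gap: 0.147
```

```bash
cat > g.py <<'E'
from h import *
from scipy.spatial.transform import Rotation as Ro
def rel():
    s=manip.sense();R=Ro.from_quat(s["tool_rot"]).as_matrix()
    f=np.array([.98,-.2,0]);h=np.array([.518,-.264,.045]);p=s["tcp_pos"]
    print("t",s["t"],"tcp",p.round(3),"toolx",R[:,0].round(3),"toolz",R[:,2].round(3),"gap",s["finger_gap"],"F",s["force"].round(1))
    tgt=h-.105*f; tgt[2]=.30
    print("f-coord",((p-h)@f).round(4),"to start in tool",(R.T@(tgt-p)).round(3),"spin",np.degrees(np.arctan2(R[1,0],R[0,0]))-np.degrees(np.arctan2(-.2,.98)))
if __name__=="__main__": rel()
E
python3 g.py
```

```text
t 0.6 tcp [ 0.186 -0.594  0.3  ] toolx [ 0.976 -0.217 -0.003] toolz [-0.001  0.009 -1.   ] gap 0.1467849283517011 F [-0.7  0.9 -1. ]
f-coord -0.2592 to start in tool [ 0.147 -0.393  0.003] spin -1.0097431271939747
```

Request:
{"fn": "apply_moves", "kwargs": {"increments": [[[0.015,-0.04,0,0],[0.015,-0.04,0,0],[0.015,-0.04,0,0],[0.015,-0.04,0,0],[0.015,-0.04,0,0]]]}}

```text
t: 1.1
tcp_pos: [0.3019, -0.415, 0.299]
tool_rot: [0.994, -0.107, -0.001, -0.003]
force: [0.7, -0.4, -0.2]
finger_gap: 0.001
```

```bash
python3 g.py
```

```text
t 1.1 tcp [ 0.302 -0.415  0.299] toolx [ 0.977 -0.212 -0.002] toolz [-0.001  0.005 -1.   ] gap 0.0005913554697163317 F [ 0.7 -0.4 -0.2]
f-coord -0.1815 to start in tool [ 0.074 -0.192 -0.   ] spin -0.7061860530303683
```

Request:
{"fn": "apply_moves", "kwargs": {"increments": [[[0.015,-0.04,0,0],[0.015,-0.04,0,0],[0.015,-0.04,0,0],[0.015,-0.04,0,0],[0.01,-0.025,0,0]]]}}

```text
t: 1.6
tcp_pos: [0.4119, -0.2393, 0.2995]
tool_rot: [0.995, -0.099, -0.001, -0.003]
force: [-0.7, -1.1, 0.2]
finger_gap: 0.002
```

```bash
python3 g.py
```

```text
t 1.6 tcp [ 0.412 -0.239  0.3  ] toolx [ 0.98  -0.197 -0.003] toolz [-0.001  0.007 -1.   ] gap 0.0016141839779724172 F [-0.7 -1.1  0.2]
f-coord -0.1089 to start in tool [ 0.004  0.003 -0.001] spin 0.1783322857202574
```

Request:
{"fn": "apply_moves", "kwargs": {"increments": [[[0,0,0.025,0],[0,0,0.025,0],[0,0,0.025,0],[0,0,0.022,0],[0,0,0,0]]]}}

```text
t: 2.1
tcp_pos: [0.4151, -0.2341, 0.2011]
tool_rot: [0.996, -0.087, 0.001, -0.002]
force: [0.1, 0.6, 0.5]
finger_gap: 0.002
```

```bash
python3 g.py
python3 - <<'E'
from h import *
a,_=manip.snapshot("side");b,_=manip.snapshot("top")
a=cv2.resize(a[60:280,160:360],None,fx=2,fy=2);b=cv2.resize(b[90:310,240:440],None,fx=2,fy=2)
cv2.imwrite("pics/pre.png",np.hstack([a,b])[:,:,::-1])
E
```

```text
t 2.1 tcp [ 0.415 -0.234  0.201] toolx [ 0.985 -0.173  0.002] toolz [ 0.003  0.005 -1.   ] gap 0.00198482234528563 F [0.1 0.6 0.5]
f-coord -0.1068 to start in tool [ 0.002  0.008 -0.099] spin 1.5990619981973033
```

View pics/pre.png

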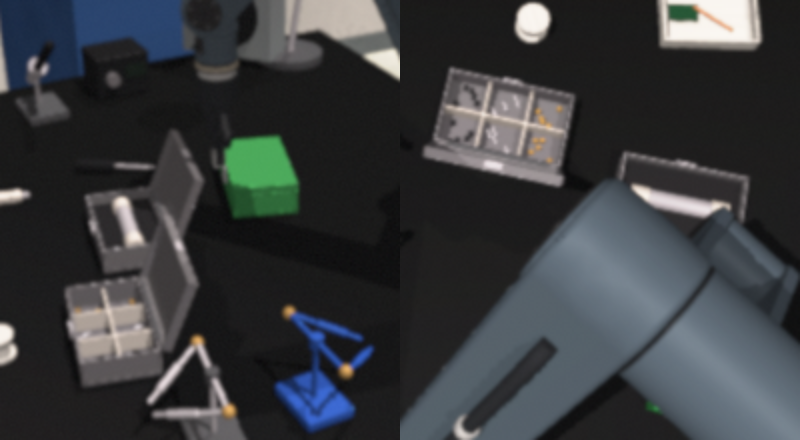

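Run:
```python
from h import *
s=manip.sense();p=s["tcp_pos"]
for n in("side","top"):
    c=manip.camera_model(n)
    P=np.array([p,p-[0,0,.073],p+[0,0,.1],p+[0,0,.2]])
    print(n,cv2.projectPoints(P,cv2.Rodrigues(c["R"])[0],c["t"],c["mtx"],c["distortion"])[0].reshape(-1,2).round(0).tolist(), (-c["R"].T@c["t"]).round(2))
a,_=manip.snapshot("side");cv2.imwrite("pics/pre2.png",a[:,:,::-1])
print(s["q"])
```

```text
side [[267.0, 123.0], [268.0, 142.0], [266.0, 96.0], [266.0, 67.0]] [1.1  1.22 0.96]
top [[382.0, 235.0], [376.0, 239.0], [392.0, 230.0], [405.0, 224.0]] [0.26 0.08 1.4 ]
[-0.75109044  0.49596882  1.89403275  0.00751788  0.74795541  0.98870683]
```

View pics/pre2.png

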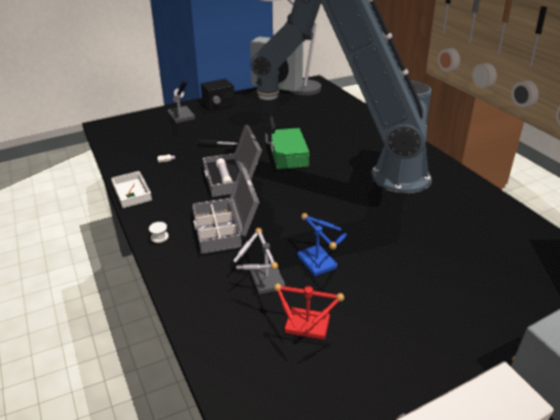

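The side picture shows the torch lid at (248,155), and the finger at about (270,140) agrees with the projected tip (268,142). The finger is clear behind the lid and above the green case. Now I'll push along tool x.

Request:
{"fn": "apply_moves", "kwargs": {"increments": [[[0.015,0,0,0],[0.015,0,0,0],[0.012,0,0,0],[0.012,0,0,0],[0.012,0,0,0]]]}}

```text
t: 2.75
tcp_pos: [0.4838, -0.249, 0.2119]
tool_rot: [0.996, -0.086, 0.007, 0.003]
force: [-0.4, 0.3, 0.7]
finger_gap: -0.003
```

```bash
python3 g.py
```

```text
t 2.75 tcp [ 0.484 -0.249  0.212] toolx [ 0.985 -0.172  0.015] toolz [ 0.014 -0.006 -1.   ] gap -0.0025029769098877555 F [-0.4  0.3  0.7]
f-coord -0.0365 to start in tool [-0.067  0.006 -0.089] spin 1.6486300685283108
```

Request:
{"fn": "apply_moves", "kwargs": {"increments": [[[0.01,0,0.006,0],[0.01,0,0.006,0]]]}}

```text
t: 2.95
tcp_pos: [0.5059, -0.2538, 0.2033]
tool_rot: [0.996, -0.086, 0.01, 0.005]
force: [-1.1, 0.1, -0.1]
finger_gap: -0.0
```

```bash
python3 g.py
python3 - <<'E'
from h import *
a,d=manip.snapshot("side");cv2.imwrite("pics/mid.png",cv2.resize(a[90:270,160:340],None,fx=3,fy=3)[:,:,::-1])
E
```

```text
t 2.95 tcp [ 0.506 -0.254  0.203] toolx [ 0.985 -0.171  0.021] toolz [ 0.019 -0.011 -1.   ] gap -0.00014599641763559802 F [-1.1  0.1 -0.1]
f-coord -0.0139 to start in tool [-0.089  0.006 -0.099] spin 1.7097375466394578
```

View pics/mid.png

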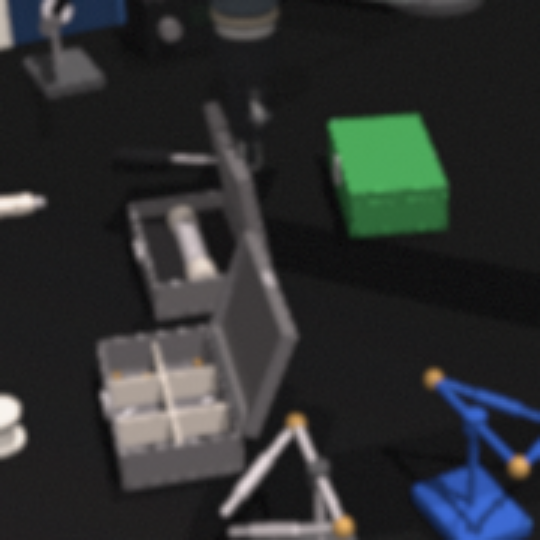

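The torch lid, with its edge at crop (220,125), is now about upright and the finger is behind it. I'll push on gently past the tipping angle.

Request:
{"fn": "apply_moves", "kwargs": {"increments": [[[0.009,0,0,0],[0.009,0,0,0],[0.009,0,0,0]]]}}

```text
t: 3.3
tcp_pos: [0.5348, -0.2589, 0.2026]
tool_rot: [0.996, -0.086, 0.01, 0.004]
force: [0.4, -0.4, -0.3]
finger_gap: -0.002
```

```bash
python3 g.py
python3 - <<'E'
from h import *
a,d=manip.snapshot("side");cv2.imwrite("pics/mid2.png",cv2.resize(a[90:270,160:340],None,fx=3,fy=3)[:,:,::-1])
E
```

```text
t 3.3 tcp [ 0.535 -0.259  0.203] toolx [ 0.985 -0.171  0.02 ] toolz [ 0.019 -0.01  -1.   ] gap -0.00199773061540453 F [ 0.4 -0.4 -0.3]
f-coord 0.0155 to start in tool [-0.119  0.005 -0.1  ] spin 1.697883917618741
```

View pics/mid2.png

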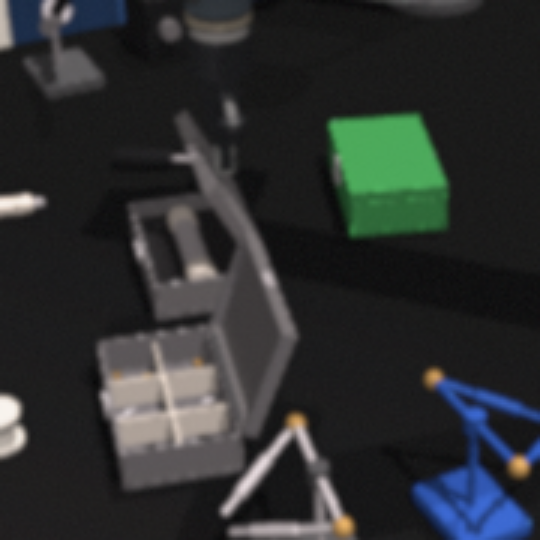

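The lid is leaning well over its case, at about 1.1 rad and still on the finger. A little more, then I'll draw back.

Request:
{"fn": "apply_moves", "kwargs": {"increments": [[[0.008,0,0,0],[0.006,0,0,0]]]}}

```text
t: 3.55
tcp_pos: [0.5512, -0.2621, 0.2031]
tool_rot: [0.996, -0.086, 0.011, 0.005]
force: [1.0, 0.5, -0.1]
finger_gap: 0.004
```

```bash
python3 g.py
python3 - <<'E'
from h import *
a,d=manip.snapshot("side");cv2.imwrite("pics/mid3.png",cv2.resize(a[90:270,160:340],None,fx=3,fy=3)[:,:,::-1])
E
```

```text
t 3.55 tcp [ 0.551 -0.262  0.203] toolx [ 0.985 -0.171  0.023] toolz [ 0.021 -0.011 -1.   ] gap 0.0037184940987254065 F [ 1.   0.5 -0.1]
f-coord 0.0322 to start in tool [-0.135  0.005 -0.1  ] spin 1.708402937482676
```

View pics/mid3.png

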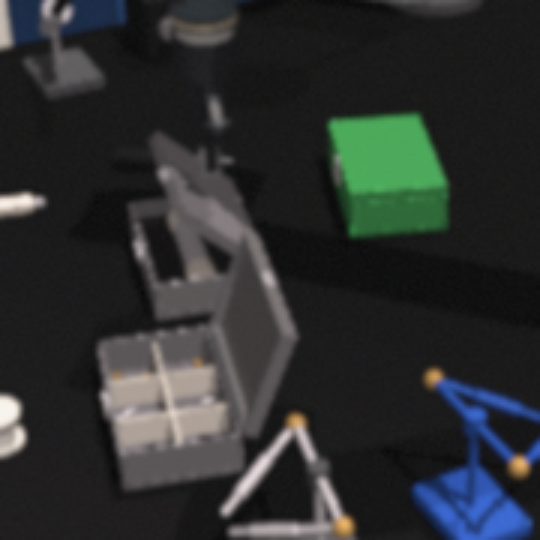

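It is well past tipping, at about 0.8–0.9 rad or already falling. Retreating backwards now.

Request:
{"fn": "apply_moves", "kwargs": {"increments": [[[-0.02,0,0,0],[-0.02,0,-0.01,0],[-0.02,0,-0.03,0],[0,0,-0.04,0],[0,0,-0.03,0]]]}}

```text
t: 4.1
tcp_pos: [0.4868, -0.2488, 0.3091]
tool_rot: [0.996, -0.085, 0.006, 0.001]
force: [0.8, 0.3, 1.1]
finger_gap: -0.001
```

```bash
python3 g.py
python3 - <<'E'
from h import *
a,d=manip.snapshot("side");cv2.imwrite("pics/end1.png",cv2.resize(a[90:270,160:340],None,fx=3,fy=3)[:,:,::-1])
E
```

```text
t 4.1 tcp [ 0.487 -0.249  0.309] toolx [ 0.985 -0.17   0.012] toolz [ 0.011 -0.003 -1.   ] gap -0.0005055422935894304 F [0.8 0.3 1.1]
f-coord -0.0336 to start in tool [-0.072  0.006  0.008] spin 1.746959611473411
```

View pics/end1.png

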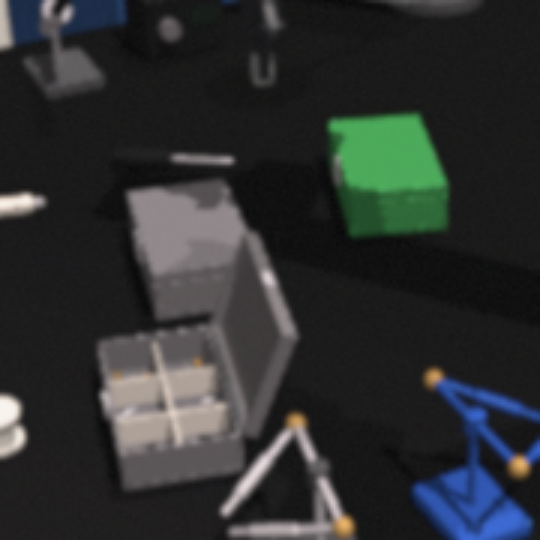

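The lid of the torch case is shut at crop (190,240). I'll let it settle a moment, check the height of the lid and the bystanders, then hand in.

Request:
{"fn": "apply_moves", "kwargs": {"increments": [[[0,0,0,0],[0,0,0,0],[0,0,0,0],[0,0,0,0],[0,0,0,0]]]}}

```text
t: 4.65
tcp_pos: [0.4877, -0.2492, 0.3126]
tool_rot: [0.996, -0.085, 0.008, 0.003]
force: [-0.7, -0.2, -0.4]
finger_gap: 0.0
```

Run:
```python
from h import *
a,d=manip.snapshot("side");S=cloud("side",d);S0=cloud("side",np.load("side0.npz")["d"])
def box(P,x,y,z): 
    P=P.reshape(-1,3);return P[(P[:,0]>x[0])&(P[:,0]<x[1])&(P[:,1]>y[0])&(P[:,1]<y[1])&(P[:,2]>z[0])&(P[:,2]<z[1])]
B=box(S,(.53,.62),(-.35,-.2),(.03,.2));print("lid z",np.percentile(B[:,2],[5,50,95]).round(4))
A=np.c_[B[:,:2],np.ones(len(B))];k=np.linalg.lstsq(A,B[:,2],rcond=None)[0];print("slope along f",k[0]*.98-k[1]*.2)
for P in(S0,S):
    G=box(P,(.5,.7),(-.12,.13),(.145,.18));print("parts rim",cv2.minAreaRect(np.float32(G[:,:2])))
    G=box(P,(.58,.78),(.16,.36),(.01,.2));print("stand",len(G),G.mean(0).round(4))
s=manip.sense();print(s["t"],s["tcp_pos"],s["force"].round(1))
```

```text
lid z [0.0572 0.0608 0.0644]
slope along f 0.0028197636852044187
parts rim ((0.6021862626075745, 0.021281011402606964), (0.20831473171710968, 0.019834380596876144), 76.50581359863281)
stand 1064 [0.6819 0.2796 0.0571]
parts rim ((0.6019944548606873, 0.021000735461711884), (0.20579318702220917, 0.018559610471129417), 76.84251403808594)
stand 1061 [0.682  0.2796 0.057 ]
4.7 [ 0.48759541 -0.24914502  0.31242611] [-0.5  0.2 -0.3]
```

```bash
python3 -c "
from station import manip
print(manip.sign_off())"
```

```text
the job is handed in; nothing more can be done
None
```

The torch case is shut. I pushed its lid from behind with the closed fingers, past upright to roughly 0.9 rad by my estimate from the pictures. I then drew back, and the lid fell shut by its own weight. The job was handed in at about 4.7 s, with no verdict reported.

Last checks before handing in:
- **Torch lid:** its top is at 0.061 m and its slope is about 0.003 rad, so it is flat and shut.
- **Parts case lid:** its edge is within 1 mm of where it started.
- **Third-hand stand:** its measured points are unchanged to within 1 mm.
- **Robot:** the gripper is clear, with its fingertips at about 0.24 m, and the force reading is only noise.

None of these checks failed or disagreed. I did not measure the contact force on the lid directly. The wrist readings I took during the push and the retreat stayed at about 1.5 N or less, and the finger was moving away as the lid fell.

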